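# Free the storage jar's cap

### The job

Lift the trowel off the storage jar's lid and lay it flat on the bare worktop. Then, leaving the jar seated in its wooden brace, unscrew the tight metal cap (counter-clockwise seen from above) until its thread lets go, and lift it straight up off the jar. Finish while still holding the cap in the gripper, level and still, about 4 cm above the open jar; do not put it down, do not pull the jar out of its brace, and leave the other things where they are.

Things in the scene. Friction and masses are not known exactly. Their poses are not given: they have to be found in the camera images.
- brace: Jar brace: wooden block 104 x 104 x 40 mm fixed to the worktop, with a square pocket 72 x 72 mm open at the top, 32 mm deep (floor 8 mm above the worktop). It alone stops the jar from turning. Origin: centre of its underside; z up; x, y along its sides, within 0.5 rad of the world's.
- jar: White stoneware storage jar, 0.45 to 0.7 kg, loose in the pocket with 1 mm play a side: square body 70 x 70 x 66 mm, then a round neck 48 mm across. Origin: centre of its underside, 8 mm above the worktop when seated; x, y parallel to the brace's x, y.
- cap: Round aluminium screw cap with a ribbed rim, 62 mm across (63 over the ribs), 22 mm tall, 0.06 kg. Origin: centre of its lower rim, 78 mm above the jar's origin (86 mm above the worktop) when screwed on; z up. The jar's square shoulder lies 12 mm below that rim. Two inner lugs lie on its +x and -x axes. Turn it in two or more grasps from above round the rim; let go part-way, it stays.
- trowel: Hand trowel 237 x 58 x 28 mm, 0.13 to 0.19 kg, at first flat across the cap, handle roughly towards the robot. Origin: middle of length and width, on its underside; x from handle to blade, z up. Wooden handle, 24 mm wide, 27 mm high: x = -118 to -18 mm; steel blade, 52 mm wide: 14 to 112 mm. Balances at x = -9 mm: grip the handle about x = -30 mm.
- tumbler: Bystander, to be left alone: clear drinking glass, 81 mm across, 92 mm tall, loose, to the right of the jar on the robot's side. Origin: centre of its underside.
- sugar_jar: Bystander, to be left alone: round glass jar, 78 mm across, 154 mm tall, loose, behind the braced jar to the right. Origin: centre of its underside.
- packet: Bystander, to be left alone: flat seed packet, 115 x 85 x 10 mm, lying near the worktop's front edge to the left. Origin: middle, underside.
- jar_mouth (a point): Centre of the jar's neck rim, 92 mm above the jar's origin. On the neck two opposite thread ramps run from the jar's +x and -x axes counter-clockwise through 120 degrees. A sprung black rubber ring on the rim presses the cap up against them (about 18 N when tight): turning takes about 0.3 to 0.6 N m at first, less later. Without the brace the jar would turn along.
- cap_top (a point): Centre of the cap's flat top, 22.5 mm above its origin; axes as the cap's. Its x axis starts 0.15 to 0.40 rad counter-clockwise of the jar's. Turned counter-clockwise the cap climbs up to 2.5 mm; the thread lets go at about 2.2 rad from the jar's x axis (1.8 to 2.05 rad of turning), the ring then lifts it to about 5.5 mm above its start height if free, and it lifts off between 2.2 and 2.9 rad.
Not all that is in view belongs to the job. There is more than one size of the cap; the one meant has the size given above.

How it is judged:
By the outcome, as a careful person would: the job done as asked, in the order asked, and still so for the second after the job is handed in, while the arm keeps its last pose, push and grip.
It also fails if it takes over 51 s, if anything falls off the work surface, if the arm or the gripper's body presses on something with over 40 N, if the wrist force passes 120 N, or if a joint passes its speed limit or range.

### The arm

A 6-joint arm with a two-finger parallel gripper is mounted at the origin on a cart in front of the work surface, level with it; the furniture and walls round the work are solid. World frame = base frame: x ahead of the robot, y to its left, z up, the work surface at z = 0. Lengths are in m, angles in rad, forces in N, time in s.
With the tool pointing down it reaches from about 0.425 to 0.95 m from the base axis. Payload 3.5 kg.
Tool frame: the origin (TCP) lies on the centre line of the jaws, within the pads' length; the fingertips stand 25 mm ahead of it and the grasp point (between the pads) lies 6 mm ahead of it; y points along the fingers, z is the direction in which the jaws open and shut, and the axes are right-handed (so a half turn about y gives the same grasp; the last joint's range is limited). The gripper opens to 85 mm and grips with 20 to 120 N. Pads are 22 mm wide; open, the fingers measure 114 mm over their backs; the gripper's body (76 mm by 85 mm) begins 54 mm behind the grasp point. The pads swing forward as they close: fully open they stand 13 mm farther back than shut.
Start: joints at [1.065, 0.286, 1.577, -0, 1.279, -0.15], TCP at [0.235, 0.633, 0.256] pointing down, gripper open.
Joint ranges: [-2.77, 2.77], [-0.9, 2.22], [0.21, 2.48], [-1.53, 4.67], [0.24, 2.81], [-2.84, 2.84]. Speed limits (rad/s): [2.79, 2.79, 3.14, 3.14, 3.14, 3.14].

### API

Orientations are given as a unit quaternion [x, y, z, w].
In Python, from plant import ctrl gives the robot as it stands.
- The arm moves only by the tool arm_command, never from a script. Its argument "steps" is a list of rows, each an object with "hand": the opening, from 0 (shut) to 1 (fully open); "travel": the shift along the tool's x, y, z in units of 0.3 m (1.0 is 0.3 m), a list of three; "rotation": the turn, a rotation vector about the tool's x, y, z in units of 30 degrees (1.0 is 30 degrees), a list of three. A call has 1 to 20 rows; each row shifts and turns the pose as measured when the row begins, along the tool's axes as they then stand; what a row does not reach is not made up. A row lasts 1/8 s, in which the tool goes at most 62.5 mm and 10.7 degrees, less where a joint would pass 70% of its speed; a pose out of reach is approached as far as the arm can. A call with a number of a shift or a turn outside -1 to 1 is refused whole. A call with a gripper value outside its range is refused whole. The fingers move at their own pace and stop on an object; "grip_force" is the grip in N (left out, the last holds). Time passes only in rows, so rows that do not move let the fingers close. It gives the time, the measured TCP pose, the force and the opening at its end, in the units of the state.
- ctrl.get_state(): the state, without advancing time (a new reading comes with each control period).
- ctrl.read_camera(name): name is "scene" or "top" or "wrist"; returns (picture, depth): 400x640x3 uint8, blue, green, red; 400x640 float32, m along the optical axis (not along the pixel's ray), 0 where there is no reading.
- ctrl.camera_params(name): a dict with "fx", "fy", "cx", "cy" (pixels), "extrinsics" (4x4, takes a point from camera to world coordinates); the wrist camera has in their place "tool_from_camera" (4x4, takes a point from camera to tool coordinates, whose origin is the TCP and whose axes are the tool frame's). Camera axes: x right, y down, z forward; pixel columns grow to the right and rows downward; lengths in m; the calibration is good to about 2 mm. A picture is of the moment at which its call begins: read the wrist's pose just before it. camera_params takes no time and is no camera call.
- ctrl.sign_off(): hands the job in, once; it reports no verdict.
Trained networks look in the newest picture that a camera, given by its name, has taken for a name from the list of things; names that differ only in an ending like _2 or _b are one class to them, and where a whole thing is asked for, a point or a joint stands for the part that bears it (a point fixed in the world has none). Each returns a list of dicts, best first, with "score" (0 to 1); they miss things now and then, are a little off and sometimes report something else, mostly with a low value. They report only what shows in the picture. A call takes as long as a camera call. They do not tell look-alikes from the thing itself.
- ctrl.masks_of(camera, thing): "region" (400x640 bool, what is visible of it) and "at" ([column, row] in pixels, amid what is visible of it).
The state is a dict: "time": time; "qpos": joint angles; "dq": joint speeds; "joint_efforts": joint torques, N m; "eef_pos": TCP position; "tcp_rot": TCP orientation; "contact_force": force on the tool from outside, world axes, zero at the start; "wrist_torque": the same for the moment, N m; "opening": opening from 0.0 (shut) to 1.0 (fully open).
Only numpy, scipy, OpenCV 4.12 (cv2) and the standard library are available. Lean on these libraries where they do the work, as an engineer would, in place of code of your own. Each camera call takes 0.05 s, during which the arm holds its last target.

## Working session

There is one attempt and no reset: what is moved stays moved. The work goes in short steps, Python scripts to look and compute and a tool call to move; the robot and the scene stay as the last step left them, time stands still between calls to the robot, and variables do not carry over. Pictures are saved under pics/ and viewed, and the job is handed in when it is done.

Besides the shell and the picture viewer there is one more tool, called after "Emit:" as name([rows], argument=value, ...), one row to a line, values as JSON. arm_command: Moves the arm, as the interface text tells. Shifts and turns lie within -1 to 1; 1 stands for 0.3 m of shift or 30 degrees of turn. Its arguments: {"type":"object","properties":{"steps":{"type":"array","items":{"type":"object","properties":{"hand":{"type":"number"},"travel":{"type":"array","items":{"type":"number","minimum":-1,"maximum":1}},"rotation":{"type":"array","items":{"type":"number","minimum":-1,"maximum":1}}}}},"grip_force":{"type":"number"}},"required":["steps"]}

```bash
ls; mkdir -p pics; python3 - <<'E'
from plant import ctrl
import cv2
s=ctrl.get_state()
for k,v in s.items(): print(k,v)
for c in ("scene","top"):
    p,d=ctrl.read_camera(c); cv2.imwrite(f"pics/{c}0.png",p)
    print(c,ctrl.camera_params(c))
print(ctrl.camera_params("wrist"))
E
```

```text
pics
time 0.0
qpos [ 1.06503905e+00  2.87225771e-01  1.57818221e+00 -1.68608985e-06
  1.27860132e+00 -1.50033807e-01]
dq [-0.00077631 -0.00028865  0.00038179 -0.001505    0.00054909 -0.00111521]
joint_efforts [-6.57736236e-04 -4.05970001e+01 -2.92629898e+01 -1.31443780e-04
  5.70871387e-03 -7.68139046e-06]
eef_pos [0.23478113 0.63221248 0.25490421]
tcp_rot [ 0.69676024 -0.12537955  0.1248303  -0.69514209]
contact_force [ 0.22022506 -0.43527149  0.41035352]
wrist_torque [-0.02069217 -0.03253617  0.01134075]
opening 1.002302486607308
scene {'fx': 450.96822909493596, 'fy': 450.96822909493596, 'cx': 323.58642076786, 'cy': 195.46226885576687, 'extrinsics': array([[ 0.55979159, -0.64797673,  0.51648769, -0.00943071],
       [-0.82849619, -0.44901868,  0.33462858, -0.32817414],
       [ 0.01508109, -0.61523035, -0.78820313,  0.93670324],
       [ 0.        ,  0.        ,  0.        ,  1.        ]])}
top {'fx': 429.53622298519844, 'fy': 429.53622298519844, 'cx': 317.49561658874154, 'cy': 201.3789828718639, 'extrinsics': array([[-0.0083096 , -0.9922786 ,  0.12375028,  0.39264378],
       [-0.99968802,  0.00532837, -0.02440218,  0.05406437],
       [ 0.02355437, -0.12391444, -0.99201331,  1.32348308],
       [ 0.        ,  0.        ,  0.        ,  1.        ]])}
{'fx': 325.79744106275484, 'fy': 325.79744106275484, 'cx': 324.4365964446051, 'cy': 199.45256760101907, 'tool_from_camera': array([[-1.60837815e-04,  9.58320580e-01,  2.85695012e-01,
        -7.32365646e-02],
       [ 1.50510495e-04, -2.85694990e-01,  9.58320588e-01,
        -1.17659372e-01],
       [ 9.99999976e-01,  1.97134288e-04, -9.82867468e-05,
        -1.45042166e-04],
       [ 0.00000000e+00,  0.00000000e+00,  0.00000000e+00,
         1.00000000e+00]])}
```

View pics/scene0.png

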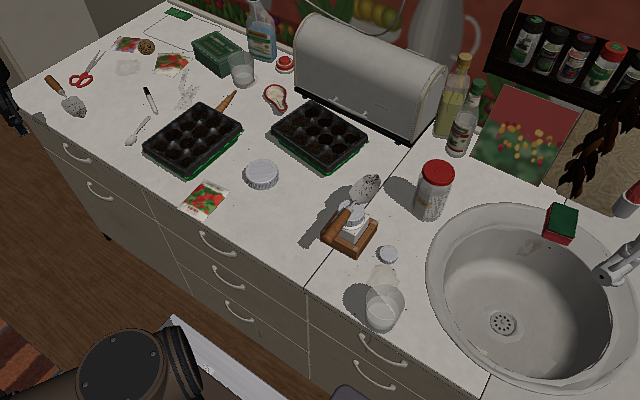

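View pics/top0.png

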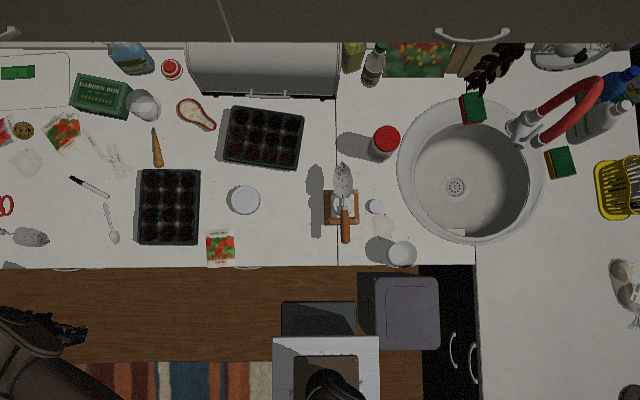

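The trowel lies across the braced jar in top (343,200), with the tumbler at (402,253), the sugar jar at (384,142), loose caps at (243,200) and (376,205), and the packet at (220,247). Next I'll measure them.

```bash
cat > h.py <<'E'
from plant import ctrl
import numpy as np, cv2
from scipy.spatial.transform import Rotation as R
def cloud(cam,d,s=None):
    P=ctrl.camera_params(cam)
    v,u=np.mgrid[0:400,0:640]
    X=np.stack([(u-P['cx'])/P['fx']*d,(v-P['cy'])/P['fy']*d,d],-1)
    if cam=='wrist':
        X=X@P['tool_from_camera'][:3,:3].T+P['tool_from_camera'][:3,3]
        E=R.from_quat(s['tcp_rot']).as_matrix(); return X@E.T+s['eef_pos']
    E=P['extrinsics']; return X@E[:3,:3].T+E[:3,3]
E
python3 - <<'E'
from h import *
for cam in("top","scene"):
    p,d=ctrl.read_camera(cam); W=cloud(cam,d)
    np.savez(f"{cam}0.npz",p=p,d=d,W=W)
    for t in ("trowel","brace","jar","tumbler","sugar_jar","packet","cap"):
        for m in ctrl.masks_of(cam,t)[:3]:
            r=m['region']&(d>0); q=W[r]
            if len(q)<5: continue
            print(cam,t,round(m['score'],2),np.round(m['at']),r.sum(),"med",np.round(np.median(q,0),3),"lo",np.round(np.percentile(q,2,0),3),"hi",np.round(np.percentile(q,98,0),3))
print(ctrl.get_state()['time'])
E
python3 - <<'E'
import cv2,numpy as np
a=np.load('top0.npz')['p'][130:280,280:440]; cv2.imwrite('pics/topz.png',cv2.resize(a,None,fx=4.5,fy=4,interpolation=2))
a=np.load('scene0.npz')['p'][150:330,280:460]; cv2.imwrite('pics/scz.png',cv2.resize(a,None,fx=3.3,fy=3.3,interpolation=2))
E
```

```text
top trowel 0.71 [339. 188.] 900 med [ 0.578 -0.048  0.119] lo [ 0.43  -0.072  0.109] hi [ 0.651 -0.023  0.14 ]
top brace 0.93 [329. 206.] 424 med [ 0.526 -0.019  0.041] lo [ 0.486 -0.099  0.024] hi [0.584 0.003 0.047]
top brace 0.59 [334. 217.] 168 med [ 0.514 -0.023  0.074] lo [ 0.501 -0.084  0.025] hi [ 0.569 -0.013  0.085]
top brace 0.26 [403. 254.] 646 med [ 0.393 -0.227  0.046] lo [ 0.358 -0.258  0.036] hi [ 0.428 -0.183  0.092]
top jar 0.77 [334. 211.] 118 med [ 0.514 -0.022  0.074] lo [ 0.501 -0.083  0.024] hi [ 0.567 -0.013  0.081]
top jar 0.18 [387. 143.] 931 med [ 0.705 -0.163  0.152] lo [ 0.678 -0.202  0.003] hi [ 0.751 -0.133  0.159]
top tumbler 0.72 [404. 254.] 764 med [ 0.394 -0.224  0.045] lo [ 0.356 -0.258 -0.002] hi [ 0.433 -0.182  0.094]
top sugar_jar 0.78 [384. 144.] 929 med [ 0.705 -0.163  0.152] lo [ 0.678 -0.204  0.004] hi [ 0.748 -0.132  0.159]
top packet 0.63 [219. 248.] 1027 med [0.416 0.318 0.008] lo [0.362 0.28  0.   ] hi [0.471 0.36  0.015]
top cap 0.74 [375. 204.] 177 med [ 0.54  -0.155  0.017] lo [ 0.519 -0.176  0.005] hi [ 0.559 -0.136  0.022]
top cap 0
[... 721 characters left out ...]
.258  0.002] hi [ 0.43  -0.185  0.092]
scene tumbler 0.36 [353. 231.] 443 med [ 0.508 -0.078  0.068] lo [ 0.498 -0.086  0.036] hi [ 0.561 -0.047  0.085]
scene sugar_jar 0.97 [431. 188.] 1990 med [ 0.689 -0.179  0.116] lo [ 0.675 -0.212  0.004] hi [ 0.747 -0.137  0.156]
scene packet 0.66 [199. 199.] 1120 med [0.41  0.314 0.007] lo [0.359 0.277 0.001] hi [0.467 0.36  0.012]
scene cap 0.97 [353. 211.] 404 med [ 0.531 -0.062  0.109] lo [ 0.505 -0.081  0.089] hi [ 0.558 -0.023  0.123]
scene cap 0.74 [387. 252.] 310 med [ 0.535 -0.159  0.016] lo [ 0.516 -0.18  -0.001] hi [ 0.558 -0.137  0.019]
scene cap 0.32 [201. 201.] 1152 med [0.409 0.313 0.007] lo [0.359 0.276 0.   ] hi [0.469 0.358 0.012]
0.9
```

View pics/topz.png

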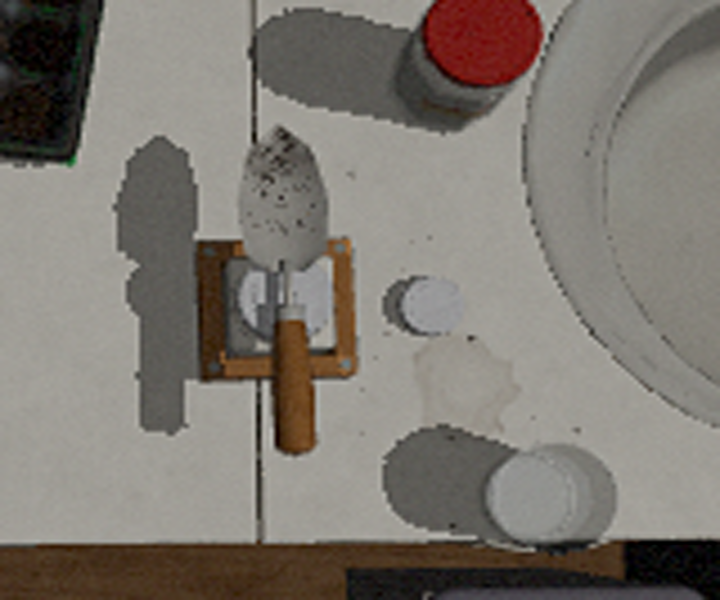

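View pics/scz.png

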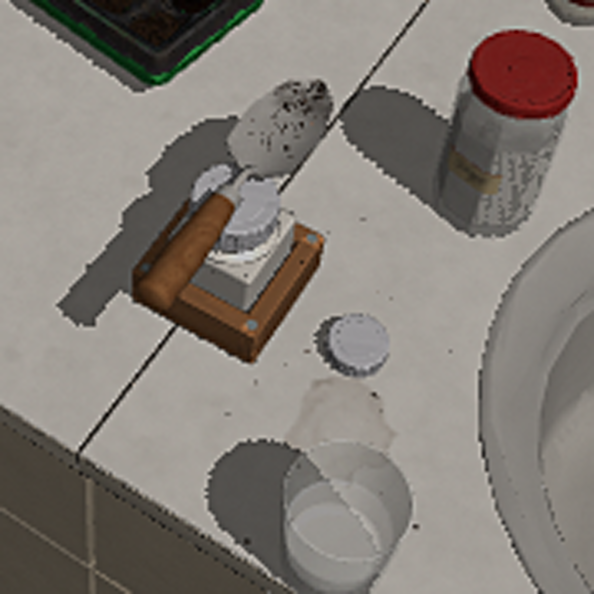

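```bash
python3 - <<'E'
from h import *
for cam in("top","scene"):
    z=np.load(f"{cam}0.npz"); W=z['W'];p=z['p'].astype(int)
    box=(W[...,0]>.38)&(W[...,0]<.7)&(W[...,1]>-.125)&(W[...,1]<.03)
    t=box&(W[...,2]>.1)
    # cluster
    b,g,r=p[...,0],p[...,1],p[...,2]
    h=t&(r-b>25)&(W[...,2]>.112)
    q=W[h]; print(cam,'handle',h.sum(),np.round(q.min(0),3),np.round(q.max(0),3),cv2.minAreaRect(q[:,:2].astype(np.float32)*1000))
    c=t&(W[...,2]>.1)&(W[...,2]<.114)&(np.hypot(W[...,0]-.535,W[...,1]+.052)<.04); q=W[c];print('captop+',len(q),cv2.minEnclosingCircle(q[:,:2].astype(np.float32)*1000),np.median(q[:,2]))
    bl=t&(W[...,0]>.575); q=W[bl]; print('blade',cv2.minAreaRect(q[:,:2].astype(np.float32)*1000),np.round(np.percentile(q,[1,99],0),3))
    br=box&(W[...,2]>.034)&(W[...,2]<.047)&(r-b>15); q=W[br]; print('brace',len(q),cv2.minAreaRect(q[:,:2].astype(np.float32)*1000),np.median(q[:,2]))
    pl=box&(W[...,2]<.02)&(W[...,1]<-.11);print('table z',np.median(W[pl][:,2]))
E
```

```text
top handle 277 [ 0.427 -0.063  0.121] [ 0.566 -0.022  0.141] ((497.5938720703125, -45.93085861206055), (142.35317993164062, 28.948755264282227), 7.349327087402344)
captop+ 245 ((539.9092407226562, -48.01495361328125), 34.04938888549805) 0.11043429924074855
blade ((616.3724975585938, -47.68070983886719), (54.80085372924805, 82.71269989013672), 88.63214111328125) [[ 0.576 -0.074  0.109]
 [ 0.655 -0.02   0.123]]
brace 425 ((536.8578491210938, -48.51957702636719), (104.42474365234375, 104.1809310913086), 1.9187508821487427) 0.04095927180106096
table z 0.0009369930871683252
scene handle 431 [ 0.421 -0.067  0.114] [ 0.618 -0.042  0.141] ((519.6594848632812, -52.775753021240234), (196.65171813964844, 24.693803787231445), 0.9768296480178833)
captop+ 360 ((538.4776000976562, -53.557987213134766), 36.24354553222656) 0.10941691100618683
blade ((616.090087890625, -48.580039978027344), (57.64030456542969, 81.477783203125), 89.93485260009766) [[ 0.576 -0.076  0.11 ]
 [ 0.653 -0.021  0.122]]
brace 473 ((533.7872314453125, -50.46126937866211), (104.34773254394531, 105.02571868896484), 1.2758668661117554) 0.03995037975376159
table z 0.0002287485724656868
```

```bash
python3 - <<'E'
from h import *
s=ctrl.get_state(); M=R.from_quat(s['tcp_rot']).as_matrix(); print(np.round(M,3)); print('yaw of tool x',np.arctan2(M[1,0],M[0,0]))
for cam in("top","scene"):
    z=np.load(f"{cam}0.npz"); W=z['W'];p=z['p'].astype(int)
    box=(W[...,0]>.38)&(W[...,0]<.7)&(W[...,1]>-.125)&(W[...,1]<.03)
    for a in np.arange(.41,.66,.01):
        m=box&(W[...,2]>.116 if a<.56 else W[...,2]>.1)&(abs(W[...,0]-a)<.005); q=W[m]
        if len(q)>2: print(cam,round(a,3),len(q),np.round(q[:,1].min(),4),np.round(q[:,1].max(),4),np.round(q[:,2].max(),4))
E
```

```text
[[ 0.937 -0.     0.348]
 [-0.348  0.     0.937]
 [-0.    -1.     0.   ]]
yaw of tool x -0.35579736885440655
top 0.42 3 -0.0565 -0.0507 0.1323
top 0.43 29 -0.0617 -0.0393 0.1389
top 0.44 36 -0.0617 -0.0395 0.1414
top 0.45 32 -0.062 -0.0393 0.1411
top 0.46 33 -0.0627 -0.0373 0.1403
top 0.47 40 -0.0628 -0.0371 0.1409
top 0.48 28 -0.0631 -0.0378 0.1385
top 0.49 34 -0.0603 -0.038 0.1411
top 0.5 26 -0.0605 -0.0404 0.14
top 0.51 25 -0.0578 -0.0405 0.1383
top 0.52 24 -0.0579 -0.0407 0.1366
top 0.53 11 -0.0549 -0.0308 0.1322
top 0.54 10 -0.065 -0.0395 0.1317
top 0.55 12 -0.0594 -0.0365 0.1304
top 0.56 55 -0.0718 -0.0252 0.1257
top 0.57 61 -0.0733 -0.022 0.128
top 0.58 71 -0.0742 -0.0224 0.1247
top 0.59 62 -0.0742 -0.0198 0.1232
top 0.6 74 -0.0742 -0.0199 0.1239
top 0.61 61 -0.0749 -0.0201 0.1229
top 0.62 65 -0.0717 -0.0204 0.1201
top 0.63 53 -0.0693 -0.0234 0.1202
top 0.64 41 -0.0667 -0.0266 0.1201
top 0.65 34 -0.0611 -0.0297 0.1183
top 0.66 5 -0.05 -0.0416 0.1137
scene 0.42 27 -0.0631 -0.046 0.1364
scene 0.43 64 -0.0667 -0.042 0.1382
scene 0.44 54 -0.066 -0.0416 0.1414
scene 0.45 49 -0.0657 -0.0416 0.1393
scene 0.46 51 -0.0662 -0.0403 0.1394
scene 0.47 45 -0.0658 -0.0406 0.1409
scene 0.48 45 -0.0648 -0.0413 0.1401
scene 0.49 40 -0.0634 -0.0418 0.1379
scene 0.5 32 -0.0626 -0.0437 0.1375
scene 0.51 33 -0.0612 -0.0416 0.1364
scene 0.52 30 -0.0601 -0.0415 0.1367
scene 0.53 11 -0.0577 -0.0471 0.1324
scene 0.54 9 -0.053 -0.0469 0.1285
scene 0.55 13 -0.0584 -0.0346 0.1283
scene 0.56 71 -0.0725 -0.0275 0.1217
scene 0.57 81 -0.0756 -0.0227 0.1216
scene 0.58 74 -0.0757 -0.0221 0.1234
scene 0.59 76 -0.0765 -0.0204 0.123
scene 0.6 77 -0.0774 -0.0199 0.1212
scene 0.61 77 -0.0761 -0.0197 0.1212
scene 0.62 68 -0.0733 -0.0207 0.1203
scene 0.63 61 -0.0699 -0.0241 0.1191
scene 0.64 53 -0.0678 -0.0271 0.1184
scene 0.65 34 -0.06 -0.0323 0.1162
```

Emit:
arm_command([
  {"hand": 1, "travel": [0, 0, 0], "rotation": [0, -0.3, 0]},
  {"hand": 1, "travel": [0, 0, 0], "rotation": [0, -0.3, 0]},
  {"hand": 1, "travel": [0, 0, 0], "rotation": [0, -0.14, 0]},
  {"hand": 1, "travel": [0.067, 0, -0.192], "rotation": [0, 0, 0]},
  {"hand": 1, "travel": [0.067, 0, -0.192], "rotation": [0, 0, 0]},
  {"hand": 1, "travel": [0.067, 0, -0.192], "rotation": [0, 0, 0]},
  {"hand": 1, "travel": [0.067, 0, -0.192], "rotation": [0, 0, 0]},
  {"hand": 1, "travel": [0.067, 0, -0.192], "rotation": [0, 0, 0]},
  {"hand": 1, "travel": [0.067, 0, -0.192], "rotation": [0, 0, 0]},
  {"hand": 1, "travel": [0.067, 0, -0.192], "rotation": [0, 0, 0]},
  {"hand": 1, "travel": [0.067, 0, -0.192], "rotation": [0, 0, 0]},
  {"hand": 1, "travel": [0.067, 0, -0.192], "rotation": [0, 0, 0]},
  {"hand": 1, "travel": [0.067, 0, -0.192], "rotation": [0, 0, 0]},
  {"hand": 1, "travel": [0.067, 0, -0.192], "rotation": [0, 0, 0]},
  {"hand": 1, "travel": [0.067, 0, -0.192], "rotation": [0, 0, 0]},
  {"hand": 1, "travel": [0, 0, 0], "rotation": [0, 0, 0]},
])

```text
time: 2.9
eef_pos: [0.5157, -0.064, 0.2601]
tcp_rot: [-0.706, -0.022, 0.012, 0.707]
contact_force: [0.4, 0.5, 0.4]
opening: 0.999
```

```bash
cat >> h.py <<'E'
def pose():
    s=ctrl.get_state(); M=R.from_quat(s['tcp_rot']).as_matrix(); return s,M
def go(target,yaw=None):
    s,M=pose(); d=np.array(target)-s['eef_pos']
    y=np.arctan2(M[1,0],M[0,0])
    print('t',round(s['time'],2),'eef',np.round(s['eef_pos'],4),'yaw',round(y,4),'q6',round(s['qpos'][5],3),'F',np.round(s['contact_force'],1),'T',np.round(s['wrist_torque'],2),'op',round(s['opening'],3))
    Mt=M
    if yaw is not None:
        Mt=np.array([[np.cos(yaw),0,-np.sin(yaw)],[np.sin(yaw),0,np.cos(yaw)],[0,-1,0]])
        print('rot units',np.round(R.from_matrix(M.T@Mt).as_rotvec()/np.radians(30),3))
    print('travel units now',np.round(M.T@d/.3,4),'after rot',np.round(Mt.T@d/.3,4))
E
python3 - <<'E'
from h import *
s,M=pose()
p,d=ctrl.read_camera("wrist"); cv2.imwrite("pics/w1.png",p); W=cloud("wrist",d,s)
np.savez("w1.npz",p=p,W=W)
for t in("trowel","cap","brace"):
    for m in ctrl.masks_of("wrist",t)[:2]:
        q=W[m['region']&(d>0)]; print(t,m['score'],m['at'],np.round(np.percentile(q,[2,50,98],0),3).tolist())
go([.498,-.051,.20],0.03)
z=np.load("top0.npz")['W']
for uv in((303,168),(303,150),(335,190),(305,200),(270,200),(300,240),(280,170),(300,105),(222,160)): print(uv,np.round(z[uv[1],uv[0]],3))
E
```

```text
cap 0.85 [581.0, 211.1] [[0.518, 0.197, 0.003], [0.555, 0.23, 0.031], [0.597, 0.277, 0.033]]
cap 0.78 [333.4, 208.6] [[0.509, -0.08, 0.094], [0.535, -0.057, 0.109], [0.555, -0.023, 0.111]]
brace 0.58 [302.0, 165.9] [[0.482, -0.101, 0.016], [0.511, -0.077, 0.04], [0.583, -0.0, 0.041]]
brace 0.45 [632.0, 120.9] [[0.421, 0.276, -0.0], [0.454, 0.281, 0.003], [0.474, 0.292, 0.005]]
t 3.1 eef [ 0.5143 -0.0593  0.2597] yaw 0.0539 q6 -1.941 F [ 0.2 -0.6 -0.7] T [ 0.01 -0.01  0.  ] op 0.999
rot units [-0.005  0.046  0.025]
travel units now [-0.0555  0.1984  0.03  ] after rot [-0.0536  0.1991  0.0292]
(303, 168) [0.663 0.066 0.001]
(303, 150) [ 0.721  0.066 -0.001]
(335, 190) [ 0.574 -0.025  0.126]
(305, 200) [ 0.562  0.06  -0.001]
(270, 200) [ 0.563  0.169 -0.001]
(300, 240) [0.439 0.076 0.003]
(280, 170) [0.657 0.138 0.   ]
(300, 105) [0.868 0.075 0.001]
(222, 160) [0.689 0.318 0.004]
```

View pics/w1.png

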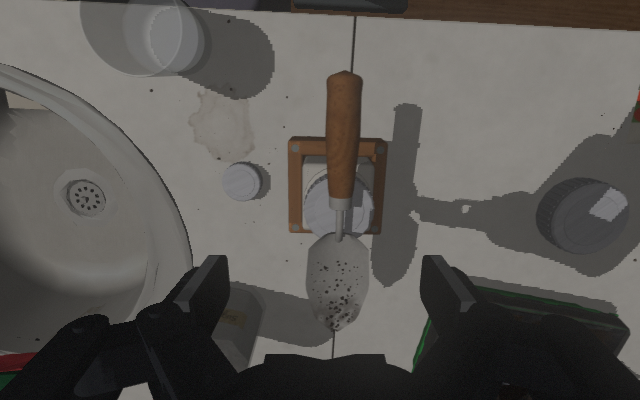

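The wrist view shows the handle at (343,75–210), the blade at (338,280), and the brace at (290–385,138–232). I'll refine the axis from this cloud.

```bash
python3 - <<'E'
from h import *
z=np.load("w1.npz"); W=z['W'];p=z['p'].astype(int); r_b=p[...,2]-p[...,0]
box=(W[...,0]>.38)&(W[...,0]<.7)&(W[...,1]>-.125)&(W[...,1]<.03)
for a in (.43,.45,.47,.49,.5,.51,.58,.6,.62):
    m=box&(W[...,2]>.116 if a<.56 else W[...,2]>.1)&(abs(W[...,0]-a)<.004); q=W[m]
    if len(q)>2: print(round(a,3),len(q),np.round([q[:,1].min(),q[:,1].max(),q[:,1].mean(),q[:,2].max()],4))
m=box&(W[...,2]>.105); print('x ext',np.round([W[m][:,0].min(),W[m][:,0].max()],4))
br=box&(W[...,2]>.036)&(W[...,2]<.046)&(r_b>15); q=W[br]; print('brace',cv2.minAreaRect(q[:,:2].astype(np.float32)*1000),np.median(q[:,2]))
c=box&(W[...,2]>.1)&(W[...,2]<.1125)&(np.hypot(W[...,0]-.535,W[...,1]+.052)<.037); q=W[c];print('captop+',len(q),cv2.minEnclosingCircle(q[:,:2].astype(np.float32)*1000),np.median(q[:,2]))
E
```

```text
0.43 426 [-0.0668 -0.0406 -0.0543  0.138 ]
0.45 399 [-0.0659 -0.0401 -0.0537  0.1382]
0.47 371 [-0.0657 -0.0398 -0.0532  0.138 ]
0.49 430 [-0.0786 -0.0405 -0.0521  0.3311]
0.5 19943 [-0.117   0.0106 -0.0439  0.3292]
0.51 6303 [-0.125   0.005  -0.0718  0.3222]
0.58 494 [-0.0761 -0.0222 -0.0492  0.122 ]
0.6 477 [-0.0774 -0.02   -0.0486  0.1207]
0.62 403 [-0.0741 -0.0233 -0.0483  0.118 ]
x ext [0.4214 0.6581]
brace ((534.2466430664062, -50.66226577758789), (102.7274169921875, 103.59577178955078), 1.2950947284698486) 0.03982902578719977
captop+ 2497 ((535.0518188476562, -50.781490325927734), 31.699539184570312) 0.10934751577237453
```

Emit:
arm_command([
  {"hand": 0.7, "travel": [-0.05, 0.1, 0.025], "rotation": [0, 0.046, 0.02]},
  {"hand": 0.7, "travel": [0, 0.1, 0], "rotation": [0, 0, 0]},
  {"hand": 0.7, "travel": [0, 0, 0], "rotation": [0, 0, 0]},
])

```text
time: 3.48
eef_pos: [0.4984, -0.0477, 0.1994]
tcp_rot: [-0.706, -0.014, 0.011, 0.708]
contact_force: [0.0, 0.3, -0.6]
opening: 0.699
```

```bash
python3 -c "
from h import *
go([.499,-.052,.135],.03)"
```

```text
t 3.48 eef [ 0.4984 -0.0477  0.1994] yaw 0.0363 q6 -1.909 F [ 0.   0.3 -0.6] T [0.02 0.04 0.  ] op 0.699
rot units [-0.004  0.012  0.009]
travel units now [ 0.0006  0.2148 -0.0148] after rot [ 0.0017  0.2148 -0.0143]
```

Emit:
arm_command([
  {"hand": 0.7, "travel": [0.0, 0.1, -0.014], "rotation": [0, 0.01, 0.01]},
  {"hand": 0.7, "travel": [0, 0.08, 0], "rotation": [0, 0, 0]},
  {"hand": 0.7, "travel": [0, 0.034, 0], "rotation": [0, 0, 0]},
  {"hand": 0.7, "travel": [0, 0, 0], "rotation": [0, 0, 0]},
])

```text
time: 3.98
eef_pos: [0.502, -0.0492, 0.1402]
tcp_rot: [0.707, 0.016, -0.01, -0.707]
contact_force: [0.1, -0.3, 0.5]
opening: 0.699
```

```bash
python3 -c "
from h import *
go([.499,-.052,.135],.03)
p,d=ctrl.read_camera('scene'); cv2.imwrite('pics/s2.png',cv2.resize(p[120:300,260:450],None,fx=3.3,fy=3.3))"
```

```text
t 3.98 eef [ 0.502  -0.0492  0.1402] yaw 0.0374 q6 -1.91 F [ 0.1 -0.3  0.5] T [-0.02 -0.   -0.03] op 0.699
rot units [0.001 0.014 0.017]
travel units now [-0.0105  0.0172 -0.0088] after rot [-0.0102  0.0173 -0.0089]
```

View pics/s2.png

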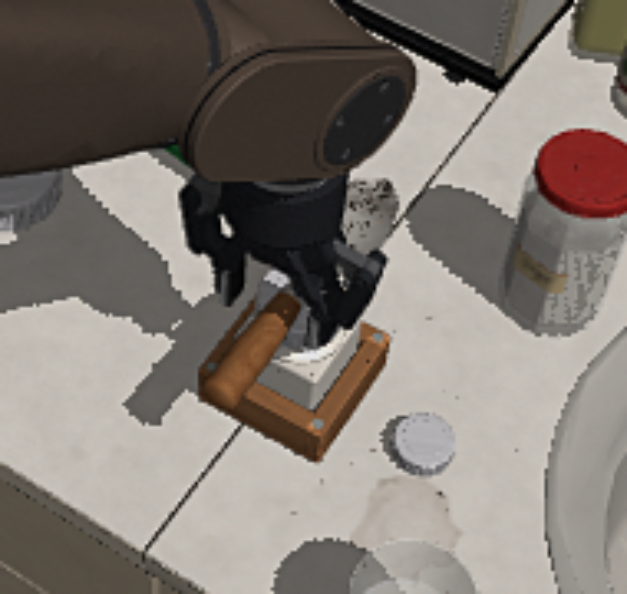

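Emit:
arm_command([
  {"hand": 0.7, "travel": [-0.01, 0.017, -0.009], "rotation": [0, 0.01, 0.01]},
  {"hand": 0.7, "travel": [0, 0, 0], "rotation": [0, 0, 0]},
  {"hand": 0.1, "travel": [0, 0, 0], "rotation": [0, 0, 0]},
  {"hand": 0.1, "travel": [0, 0, 0], "rotation": [0, 0, 0]},
  {"hand": 0.1, "travel": [0, 0, 0], "rotation": [0, 0, 0]},
  {"hand": 0.1, "travel": [0, 0, 0], "rotation": [0, 0, 0]},
], grip_force=50)

```text
time: 4.78
eef_pos: [0.5011, -0.0528, 0.1386]
tcp_rot: [0.708, 0.015, -0.008, -0.706]
contact_force: [-0.7, -0.8, -0.2]
opening: 0.257
```

Emit:
arm_command([
  {"hand": 0.1, "travel": [0, -0.04, 0], "rotation": [0, 0, 0]},
  {"hand": 0.1, "travel": [0, -0.08, 0], "rotation": [0, 0, 0]},
  {"hand": 0.1, "travel": [0, -0.1, 0], "rotation": [0, 0, 0]},
  {"hand": 0.1, "travel": [0, 0, 0], "rotation": [0, 0, 0]},
])

```text
time: 5.28
eef_pos: [0.4992, -0.0525, 0.2059]
tcp_rot: [0.708, 0.013, -0.009, -0.706]
contact_force: [0.1, 0.3, -1.1]
opening: 0.254
```

```bash
python3 -c "
from h import *
go([.485,.115,.15],.03)
p,d=ctrl.read_camera('scene'); cv2.imwrite('pics/s3.png',cv2.resize(p[120:300,260:450],None,fx=3.3,fy=3.3))
s,M=pose();p,d=ctrl.read_camera('wrist'); cv2.imwrite('pics/w3.png',p)"
```

```text
t 5.28 eef [ 0.4992 -0.0525  0.2059] yaw 0.0318 q6 -1.91 F [ 0.1  0.3 -1.1] T [0.02 0.04 0.01] op 0.254
rot units [0.004 0.003 0.011]
travel units now [-0.0308  0.1851  0.5598] after rot [-0.0307  0.1864  0.5594]
```

View pics/s3.png

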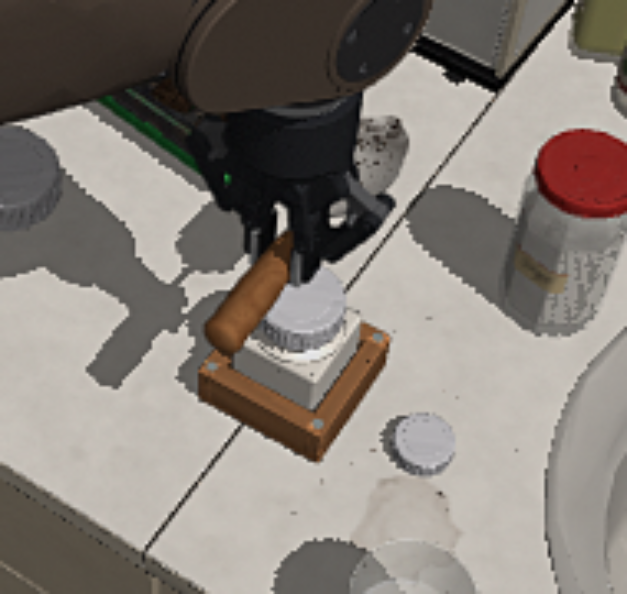

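View pics/w3.png

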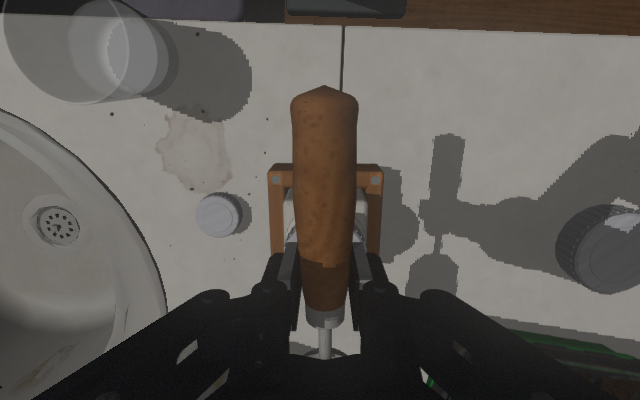

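The trowel is held level in the jaws and the jar is unmoved. Carrying it to the bare area on the left.

Emit:
arm_command([
  {"hand": 0.1, "travel": [-0.008, 0, 0.14], "rotation": [0, 0, 0]},
  {"hand": 0.1, "travel": [-0.008, 0, 0.14], "rotation": [0, 0, 0]},
  {"hand": 0.1, "travel": [-0.008, 0, 0.14], "rotation": [0, 0, 0]},
  {"hand": 0.1, "travel": [-0.008, 0.1, 0.14], "rotation": [0, 0, 0]},
  {"hand": 0.1, "travel": [0, 0.1, 0], "rotation": [0, 0, 0]},
  {"hand": 0.1, "travel": [0, 0.1, 0], "rotation": [0, 0, 0]},
  {"hand": 0.1, "travel": [0, 0.1, 0], "rotation": [0, 0, 0]},
  {"hand": 0.1, "travel": [0, 0.1, 0], "rotation": [0, 0, 0]},
  {"hand": 0.1, "travel": [0, 0, 0], "rotation": [0, 0, 0]},
])

```text
time: 6.5
eef_pos: [0.4703, 0.1213, 0.034]
tcp_rot: [-0.707, -0.002, 0.02, 0.707]
contact_force: [0.0, -0.4, -0.6]
opening: 0.258
```

```bash
python3 -c "
from h import *
go([.485,.115,.031],.03)
p,d=ctrl.read_camera('scene'); cv2.imwrite('pics/s4.png',cv2.resize(p[100:280,200:390],None,fx=3.3,fy=3.3))"
```

```text
t 6.5 eef [0.4703 0.1213 0.034 ] yaw 0.0311 q6 -1.561 F [ 0.  -0.4 -0.6] T [ 0.04  0.07 -0.03] op 0.258
rot units [-0.003  0.002 -0.047]
travel units now [ 0.0487  0.0087 -0.0224] after rot [ 0.0485  0.0099 -0.0223]
```

View pics/s4.png

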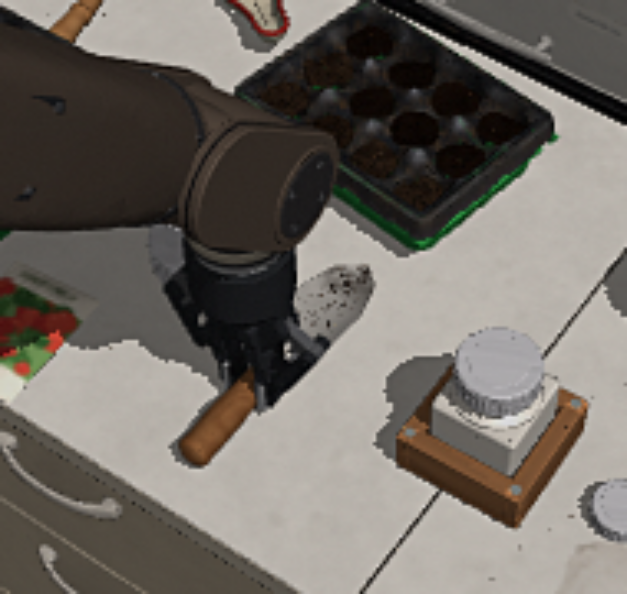

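Emit:
arm_command([
  {"hand": 0.1, "travel": [0, 0.004, 0], "rotation": [0, 0, -0.047]},
  {"hand": 0.1, "travel": [0, 0.005, 0], "rotation": [0, 0, 0]},
  {"hand": 0.1, "travel": [0, 0, 0], "rotation": [0, 0, 0]},
])

```text
time: 6.92
eef_pos: [0.4725, 0.1214, 0.0349]
tcp_rot: [-0.706, -0.014, 0.008, 0.708]
contact_force: [0.3, -0.5, -1.8]
opening: 0.252
```

```bash
python3 -c "
from h import *
go([.471,.12,.031],.03)
s,M=pose();p,d=ctrl.read_camera('scene');W=cloud('scene',d)
for m in ctrl.masks_of('scene','trowel')[:2]:
  q=W[m['region']&(d>0)]; print(m['score'],m['at'],np.round(np.percentile(q,[2,50,98],0),3).tolist())
  for a,b in((.35,.44),(.53,.6),(.58,.62),(.62,.66)):
    k=q[(q[:,0]>a)&(q[:,0]<b)]; 
    if len(k): print(a,len(k),np.round(np.percentile(k[:,2],[5,50,95]),4))
"
```

```text
t 6.92 eef [0.4725 0.1214 0.0349] yaw 0.0309 q6 -1.561 F [ 0.3 -0.5 -1.8] T [-0.08  0.02  0.04] op 0.252
rot units [-0.003  0.002  0.014]
travel units now [-0.0054  0.0128 -0.0044] after rot [-0.0053  0.0128 -0.0044]
0.68 [290.7, 195.6] [[0.396, 0.101, 0.006], [0.553, 0.121, 0.014], [0.619, 0.15, 0.034]]
0.35 212 [0.0178 0.0293 0.0344]
0.53 334 [0.0081 0.0116 0.0167]
0.58 204 [0.0065 0.0107 0.0144]
0.62 15 [0.007  0.009  0.0114]
```

Emit:
arm_command([
  {"hand": 0.1, "travel": [0, 0.008, 0], "rotation": [0, 0, 0.01]},
  {"hand": 0.1, "travel": [0, 0.008, 0], "rotation": [0, 0, 0]},
  {"hand": 0.1, "travel": [0, 0, 0], "rotation": [0, 0, 0]},
])

```text
time: 7.4
eef_pos: [0.473, 0.1214, 0.0301]
tcp_rot: [-0.706, -0.012, 0.01, 0.708]
contact_force: [0.1, 0.3, -1.4]
opening: 0.256
```

Emit:
arm_command([
  {"hand": 0.1, "travel": [0, 0.006, 0], "rotation": [0, 0, 0]},
  {"hand": 0.1, "travel": [0, 0.004, 0], "rotation": [0, 0, 0]},
  {"hand": 0.1, "travel": [0, 0, 0], "rotation": [0, 0, 0]},
])

```text
time: 7.78
eef_pos: [0.4738, 0.1215, 0.0298]
tcp_rot: [-0.707, -0.012, 0.011, 0.707]
contact_force: [0.5, 0.3, -0.6]
opening: 0.256
```

Emit:
arm_command([
  {"hand": 0.1, "travel": [0, 0.006, 0], "rotation": [0, 0, 0]},
  {"hand": 0.1, "travel": [0, 0, 0], "rotation": [0, 0, 0]},
])

```text
time: 8.02
eef_pos: [0.4745, 0.1215, 0.0296]
tcp_rot: [-0.707, -0.012, 0.011, 0.707]
contact_force: [0.5, 1.1, -0.6]
opening: 0.258
```

Down and in contact. Opening gently, then rising.

Emit:
arm_command([
  {"hand": 0.45, "travel": [0, 0, 0], "rotation": [0, 0, 0]},
  {"hand": 0.45, "travel": [0, 0, 0], "rotation": [0, 0, 0]},
  {"hand": 0.45, "travel": [0, 0, 0], "rotation": [0, 0, 0]},
  {"hand": 0.45, "travel": [0, -0.06, 0], "rotation": [0, 0, 0]},
  {"hand": 0.6, "travel": [0, -0.14, 0], "rotation": [0, 0, 0]},
  {"hand": 1, "travel": [0, -0.18, 0], "rotation": [0, 0, 0]},
  {"hand": 1, "travel": [0, -0.2, 0], "rotation": [0, 0, 0]},
  {"hand": 1, "travel": [0, 0, 0], "rotation": [0, 0, 0]},
])

```text
time: 9.02
eef_pos: [0.4741, 0.1212, 0.2072]
tcp_rot: [-0.707, -0.011, 0.011, 0.707]
contact_force: [0.2, -0.4, 0.4]
opening: 1.001
```

```bash
python3 - <<'E'
from h import *
s,M=pose();p,d=ctrl.read_camera('scene');W=cloud('scene',d);cv2.imwrite('pics/s5.png',cv2.resize(p[100:280,200:390],None,fx=3.3,fy=3.3))
p2,d2=ctrl.read_camera('top');W2=cloud('top',d2)
for m in ctrl.masks_of('scene','trowel')[:1]:
  q=W[m['region']&(d>0)]; print(m['score'],m['at'],np.round(np.percentile(q,[2,50,98],0),3).tolist())
# jar measure from scene
for nm,w,pp in(('scene',W,p),('top',W2,p2)):
    pp=pp.astype(int); box=(abs(w[...,0]-.535)<.08)&(abs(w[...,1]+.05)<.08)
    c=box&(w[...,2]>.1)&(w[...,2]<.12)&(np.hypot(w[...,0]-.535,w[...,1]+.05)<.04); q=w[c]; print(nm,'cap',len(q),cv2.minEnclosingCircle(q[:,:2].astype(np.float32)*1000),np.median(q[:,2]))
    br=box&(w[...,2]>.036)&(w[...,2]<.046)&(pp[...,2]-pp[...,0]>15); q=w[br]
    if len(q):print('brace',cv2.minAreaRect(q[:,:2].astype(np.float32)*1000),np.median(q[:,2]))
go([.535,-.0507,.2])
E
```

```text
0.71 [288.7, 201.1] [[0.398, 0.101, 0.0], [0.54, 0.121, 0.009], [0.621, 0.152, 0.029]]
scene cap 528 ((534.4413452148438, -51.4410400390625), 32.4459342956543) 0.10974519482507611
brace ((533.6516723632812, -50.680702209472656), (104.98153686523438, 104.33285522460938), 1.9139982461929321) 0.04003072742827196
top cap 372 ((536.7297973632812, -48.5703010559082), 31.500720977783203) 0.11068990623959563
brace ((536.5526733398438, -48.574851989746094), (104.0599594116211, 104.0686264038086), 1.2979673147201538) 0.04099612925189988
t 9.18 eef [0.4699 0.121  0.2   ] yaw 0.0313 q6 -1.561 F [ 0.8 -0.2 -0.3] T [-0.    0.01  0.  ] op 1.003
travel units now [ 0.199  -0.0036 -0.5787] after rot [ 0.199  -0.0036 -0.5787]
```

View pics/s5.png

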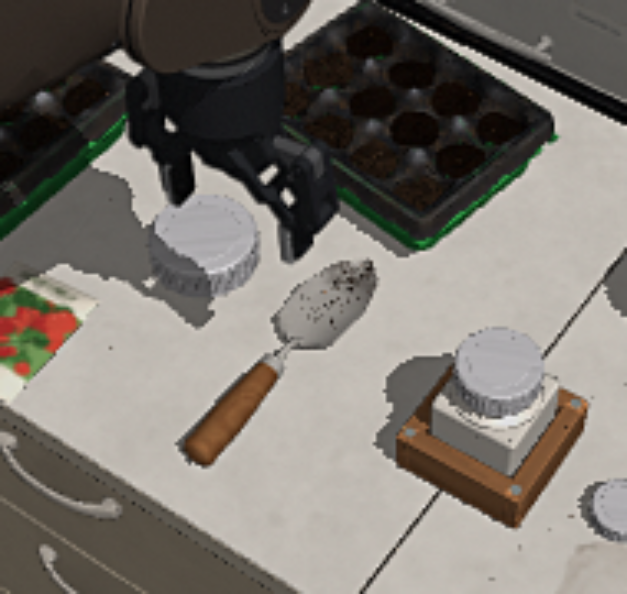

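The trowel lies flat on the bare worktop, about 7 cm clear of the brace. Next I'll go above the cap with the jaws turned clockwise, ready for the unscrewing stroke.

Emit:
arm_command([
  {"hand": 0.9, "travel": [0.05, 0, -0.145], "rotation": [0, 0, 0]},
  {"hand": 0.9, "travel": [0.05, 0, -0.145], "rotation": [0, 0, 0]},
  {"hand": 0.9, "travel": [0.05, 0, -0.145], "rotation": [0, 0, 0]},
  {"hand": 0.9, "travel": [0.05, 0, -0.145], "rotation": [0, 0, 0]},
  {"hand": 0.9, "travel": [0, 0, 0], "rotation": [0, 0.33, 0]},
  {"hand": 0.9, "travel": [0, 0, 0], "rotation": [0, 0.33, 0]},
  {"hand": 0.9, "travel": [0, 0, 0], "rotation": [0, 0.33, 0]},
  {"hand": 0.9, "travel": [0, 0, 0], "rotation": [0, 0.33, 0]},
  {"hand": 0.9, "travel": [0, 0, 0], "rotation": [0, 0.33, 0]},
  {"hand": 0.9, "travel": [0, 0, 0], "rotation": [0, 0.33, 0]},
  {"hand": 0.9, "travel": [0, 0, 0], "rotation": [0, 0.33, 0]},
  {"hand": 0.9, "travel": [0, 0, 0], "rotation": [0, 0, 0]},
])

```text
time: 10.68
eef_pos: [0.5198, -0.0529, 0.1624]
tcp_rot: [0.59, -0.429, 0.378, -0.569]
contact_force: [-0.0, -0.3, 0.0]
opening: 0.9
```

```bash
python3 - <<'E'
from h import *
s,M=pose();p,d=ctrl.read_camera('wrist');W=cloud('wrist',d,s);cv2.imwrite('pics/w6.png',p)
np.savez('w6.npz',p=p,W=W,d=d)
T=(W-s['eef_pos'])@M
near=(d>0)&(d<.3)&(T[...,1]<.06)&(T[...,1]>-.06)
for sg in(-1,1):
    q=T[near&(sg*T[...,2]>.02)&(abs(T[...,0])<.03)]; print(sg,len(q),'tool y max',np.round(np.percentile(q[:,1],[50,99,100]),4),'inner z',np.round(np.percentile(sg*q[:,2],[0,2,50]),4))
box=(abs(W[...,0]-.535)<.08)&(abs(W[...,1]+.05)<.08)
c=box&(W[...,2]>.1)&(W[...,2]<.115)&(np.hypot(W[...,0]-.535,W[...,1]+.05)<.04); q=W[c]; print('cap',len(q),cv2.minEnclosingCircle(q[:,:2].astype(np.float32)*1000),np.median(q[:,2]))
br=box&(W[...,2]>.036)&(W[...,2]<.046)&(p[...,2].astype(int)-p[...,0]>15); q=W[br]
if len(q):print('brace',cv2.minAreaRect(q[:,:2].astype(np.float32)*1000),np.median(q[:,2]))
go([.5352,-.0503,.13],-1.2)
E
```

```text
-1 15994 tool y max [-0.0408  0.0095  0.0157] inner z [0.02   0.0239 0.0526]
1 19983 tool y max [-0.0381  0.0531  0.06  ] inner z [0.02   0.0216 0.0446]
cap 8848 ((534.9608154296875, -50.61944580078125), 31.537691116333008) 0.10950861272210737
brace ((534.6805419921875, -50.52168655395508), (103.30573272705078, 103.38087463378906), 1.4714540243148804) 0.03988429603252232
t 10.72 eef [ 0.5197 -0.0529  0.1623] yaw -1.2175 q6 -0.645 F [-0.4  0.1  0. ] T [-0.04 -0.04  0.05] op 0.895
rot units [ 0.125 -0.031 -0.083]
travel units now [0.0145 0.1034 0.0585] after rot [0.0108 0.1075 0.0514]
```

View pics/w6.png

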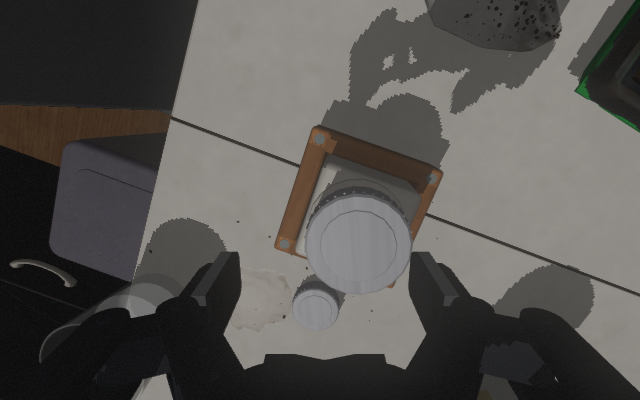

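The cap is at (360,240), between the pads but off-centre, and the tool is tilted by about 4°. I'll level and centre it before going down.

Emit:
arm_command([
  {"hand": 0.9, "travel": [0.014, 0.03, 0.055], "rotation": [0.125, -0.03, -0.083]},
  {"hand": 0.9, "travel": [0, 0.03, 0], "rotation": [0, 0, 0]},
  {"hand": 0.9, "travel": [0, 0, 0], "rotation": [0, 0, 0]},
])

```text
time: 11.1
eef_pos: [0.5344, -0.0506, 0.1395]
tcp_rot: [0.585, -0.399, 0.396, -0.584]
contact_force: [0.2, -0.7, -0.0]
opening: 0.899
```

```bash
python3 - <<'E'
from h import *
go([.535,-.0505,.105],-1.2)
E
```

```text
t 11.1 eef [ 0.5344 -0.0506  0.1395] yaw -1.1941 q6 -0.66 F [ 0.2 -0.7 -0. ] T [ 0.05  0.01 -0.02] op 0.899
rot units [ 0.007  0.011 -0.005]
travel units now [0.0009 0.1151 0.0025] after rot [0.0006 0.1151 0.0021]
```

Emit:
arm_command([
  {"hand": 0.9, "travel": [0.001, 0.05, 0.0025], "rotation": [0, 0, 0]},
  {"hand": 0.9, "travel": [0, 0.04, 0], "rotation": [0, 0, 0]},
  {"hand": 0.9, "travel": [0, 0.024, 0], "rotation": [0, 0, 0]},
  {"hand": 0.9, "travel": [0, 0, 0], "rotation": [0, 0, 0]},
])

```text
time: 11.6
eef_pos: [0.5345, -0.0507, 0.1026]
tcp_rot: [0.586, -0.4, 0.395, -0.584]
contact_force: [1.0, -0.1, 0.0]
opening: 0.901
```

```bash
python3 - <<'E'
from h import *
go([.535,-.0505,.105],-1.2)
p,d=ctrl.read_camera('scene'); cv2.imwrite('pics/s7.png',cv2.resize(p[120:270,270:430],None,fx=4,fy=4))
s,M=pose();p,d=ctrl.read_camera('wrist');cv2.imwrite('pics/w7.png',p)
E
```

```text
t 11.6 eef [ 0.5345 -0.0507  0.1026] yaw -1.1935 q6 -0.661 F [ 1.  -0.1  0. ] T [ 0.02 -0.02  0.04] op 0.901
rot units [ 0.011  0.012 -0.008]
travel units now [-0.0002 -0.0081  0.0017] after rot [-0.0002 -0.0081  0.0017]
```

View pics/s7.png

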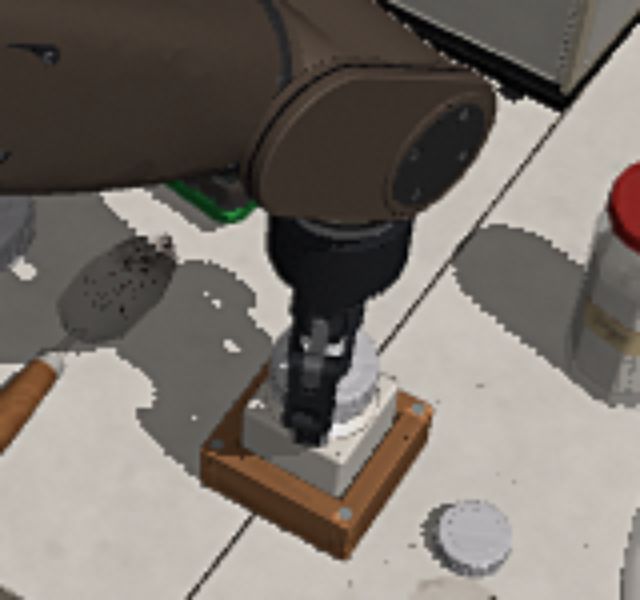

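View pics/w7.png

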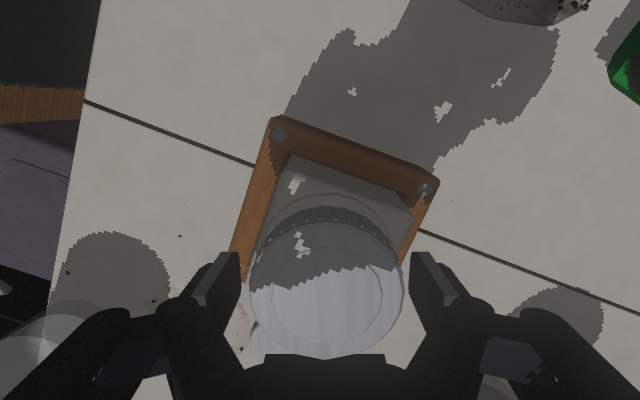

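The cap is centred between the pads, so I'm closing on the rim.

Emit:
arm_command([
  {"hand": 0.5, "travel": [0, 0, 0], "rotation": [0, 0, 0]},
  {"hand": 0.5, "travel": [0, 0, 0], "rotation": [0, 0, 0]},
  {"hand": 0.5, "travel": [0, 0, 0], "rotation": [0, 0, 0]},
  {"hand": 0.5, "travel": [0, 0, 0], "rotation": [0, 0, 0]},
], grip_force=85)

```text
time: 12.2
eef_pos: [0.5357, -0.051, 0.1049]
tcp_rot: [0.586, -0.398, 0.396, -0.584]
contact_force: [-0.5, 0.4, -0.1]
opening: 0.695
```

```bash
python3 - <<'E'
from h import *
go([.535,-.0505,.105],-1.2)
E
```

```text
t 12.2 eef [ 0.5357 -0.051   0.1049] yaw -1.1929 q6 -0.661 F [-0.5  0.4 -0.1] T [-0.01  0.1  -0.02] op 0.695
rot units [ 0.006  0.014 -0.003]
travel units now [-0.0023 -0.0004 -0.0015] after rot [-0.0023 -0.0004 -0.0015]
```

Emit:
arm_command([
  {"hand": 0.5, "travel": [0, 0, 0], "rotation": [0, -0.15, 0]},
  {"hand": 0.5, "travel": [0, 0, 0], "rotation": [0, -0.2, 0]},
  {"hand": 0.5, "travel": [0, 0, 0], "rotation": [0, -0.2, 0]},
])

```text
time: 12.58
eef_pos: [0.5361, -0.0511, 0.1054]
tcp_rot: [-0.636, 0.309, -0.308, 0.637]
contact_force: [0.4, 0.3, 0.4]
opening: 0.694
```

```bash
python3 - <<'E'
from h import *
go([.535,-.0505,.105],-.9)
p,d=ctrl.read_camera('scene'); cv2.imwrite('pics/s8.png',cv2.resize(p[120:270,270:430],None,fx=4,fy=4))
E
```

```text
t 12.57 eef [ 0.5361 -0.0511  0.1054] yaw -0.9026 q6 -0.953 F [0.4 0.3 0.4] T [ 0.04  0.13 -0.49] op 0.694
rot units [ 0.001 -0.005 -0.005]
travel units now [-0.0039  0.0013 -0.0017] after rot [-0.0039  0.0013 -0.0017]
```

View pics/s8.png

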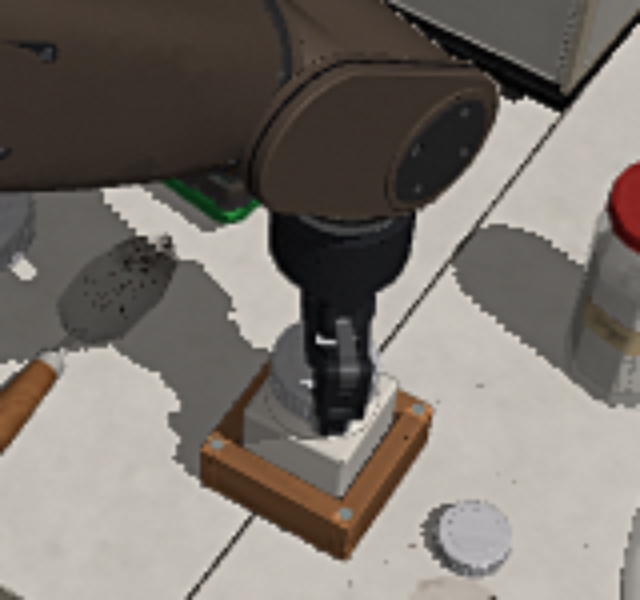

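Turning torque is about 0.49 N·m, as expected, and the jar stays seated. Continuing.

Emit:
arm_command([
  {"hand": 0.5, "travel": [0, -0.0005, 0], "rotation": [0, -0.2, 0]},
  {"hand": 0.5, "travel": [0, -0.0005, 0], "rotation": [0, -0.2, 0]},
  {"hand": 0.5, "travel": [0, -0.0005, 0], "rotation": [0, -0.2, 0]},
  {"hand": 0.5, "travel": [0, -0.0005, 0], "rotation": [0, -0.2, 0]},
  {"hand": 0.5, "travel": [0, -0.0005, 0], "rotation": [0, -0.2, 0]},
  {"hand": 0.5, "travel": [0, -0.0005, 0], "rotation": [0, -0.2, 0]},
])

```text
time: 13.38
eef_pos: [0.5373, -0.0516, 0.1062]
tcp_rot: [-0.7, 0.094, -0.095, 0.701]
contact_force: [1.5, 0.7, 1.9]
opening: 0.694
```

```bash
python3 - <<'E'
from h import *
go([.535,-.0505,.105],-.3)
E
```

```text
t 13.38 eef [ 0.5373 -0.0516  0.1062] yaw -0.2691 q6 -1.588 F [1.5 0.7 1.9] T [-0.06 -0.01 -0.32] op 0.694
rot units [-0.004  0.059  0.002]
travel units now [-0.0083  0.0038  0.0017] after rot [-0.0083  0.0039  0.0014]
```

Emit:
arm_command([
  {"hand": 0.5, "travel": [0, -0.0005, 0], "rotation": [0, -0.2, 0]},
  {"hand": 0.5, "travel": [0, -0.0005, 0], "rotation": [0, -0.2, 0]},
  {"hand": 0.5, "travel": [0, 0, 0], "rotation": [0, 0, 0]},
  {"hand": 0.9, "travel": [0, 0, 0], "rotation": [0, 0, 0]},
  {"hand": 0.9, "travel": [0, 0, 0], "rotation": [0, 0, 0]},
  {"hand": 0.9, "travel": [0, 0, 0], "rotation": [0, 0, 0]},
  {"hand": 0.9, "travel": [0, -0.05, 0], "rotation": [0, 0, 0]},
  {"hand": 0.9, "travel": [0, -0.08, 0], "rotation": [0, 0, 0]},
  {"hand": 0.9, "travel": [0, -0.05, 0], "rotation": [0, 0, 0]},
  {"hand": 0.9, "travel": [0, 0, 0], "rotation": [0, 0, 0]},
])

```text
time: 14.62
eef_pos: [0.5383, -0.052, 0.1646]
tcp_rot: [-0.706, 0.021, -0.025, 0.707]
contact_force: [0.1, 0.1, -0.7]
opening: 0.899
```

```bash
python3 - <<'E'
from h import *
go([.535,-.0505,.15],-1.2)
p,d=ctrl.read_camera('scene'); cv2.imwrite('pics/s9.png',cv2.resize(p[120:270,270:430],None,fx=4,fy=4))
s,M=pose();p,d=ctrl.read_camera('wrist');cv2.imwrite('pics/w9.png',p);W=cloud('wrist',d,s)
box=(abs(W[...,0]-.535)<.08)&(abs(W[...,1]+.05)<.08)
c=box&(W[...,2]>.1)&(W[...,2]<.118)&(np.hypot(W[...,0]-.535,W[...,1]+.05)<.04); q=W[c]; print('cap',len(q),cv2.minEnclosingCircle(q[:,:2].astype(np.float32)*1000),np.median(q[:,2]))
E
```

```text
t 14.62 eef [ 0.5383 -0.052   0.1646] yaw -0.0651 q6 -1.792 F [ 0.1  0.1 -0.7] T [-0.02  0.01 -0.08] op 0.899
rot units [-0.008  2.168  0.008]
travel units now [-0.0115  0.0485  0.0043] after rot [-0.0087  0.0486 -0.0083]
cap 8857 ((536.677734375, -51.13359451293945), 31.48843002319336) 0.11069371871070413
```

View pics/s9.png

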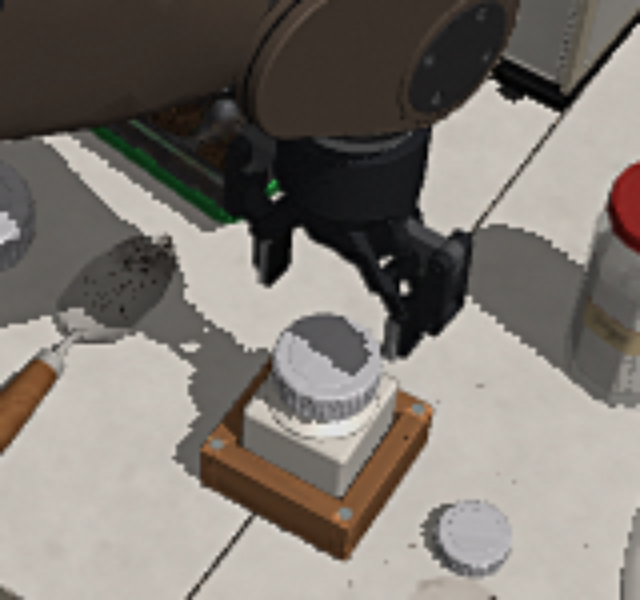

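View pics/w9.png

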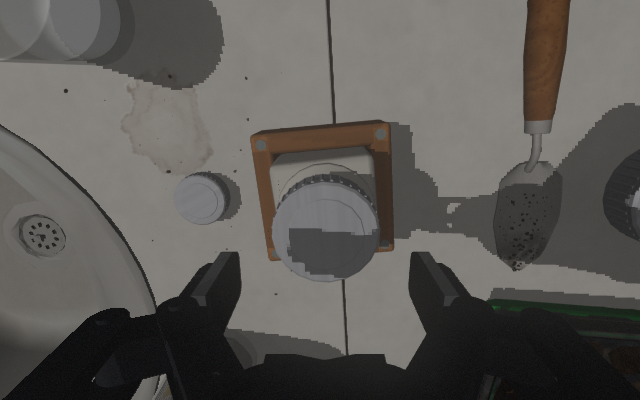

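The cap has climbed 1.2 mm (top now at 0.1107), which matches 1.13 rad of turning. Rotating back for the second grasp.

Emit:
arm_command([
  {"hand": 0.9, "travel": [0, 0, 0], "rotation": [0, 0.27, 0]},
  {"hand": 0.9, "travel": [0, 0, 0], "rotation": [0, 0.27, 0]},
  {"hand": 0.9, "travel": [0, 0, 0], "rotation": [0, 0.27, 0]},
  {"hand": 0.9, "travel": [0, 0, 0], "rotation": [0, 0.27, 0]},
  {"hand": 0.9, "travel": [0, 0, 0], "rotation": [0, 0.27, 0]},
  {"hand": 0.9, "travel": [0, 0, 0], "rotation": [0, 0.27, 0]},
  {"hand": 0.9, "travel": [0, 0, 0], "rotation": [0, 0.27, 0]},
  {"hand": 0.9, "travel": [0, 0, 0], "rotation": [0, 0.27, 0]},
  {"hand": 0.9, "travel": [0, 0, 0], "rotation": [0, 0, 0]},
])

```text
time: 15.85
eef_pos: [0.5308, -0.05, 0.1514]
tcp_rot: [0.578, -0.415, 0.402, -0.576]
contact_force: [0.4, 0.3, 0.0]
opening: 0.901
```

```bash
python3 - <<'E'
from h import *
go([.5365,-.0511,.14],-1.2)
E
```

```text
t 15.85 eef [ 0.5308 -0.05    0.1514] yaw -1.233 q6 -0.625 F [0.4 0.3 0. ] T [ 0.05  0.02 -0.01] op 0.901
rot units [ 0.026 -0.063 -0.025]
travel units now [0.0102 0.0375 0.0173] after rot [0.0103 0.0378 0.0165]
```

Emit:
arm_command([
  {"hand": 0.9, "travel": [0.01, 0.03, 0.017], "rotation": [0.026, -0.06, -0.025]},
  {"hand": 0.9, "travel": [0, 0, 0], "rotation": [0, 0, 0]},
])

```text
time: 16.1
eef_pos: [0.5361, -0.051, 0.1404]
tcp_rot: [0.584, -0.398, 0.398, -0.584]
contact_force: [-0.3, 0.1, 0.4]
opening: 0.898
```

```bash
python3 - <<'E'
from h import *
go([.5365,-.0511,.107],-1.2)
E
```

```text
t 16.1 eef [ 0.5361 -0.051   0.1404] yaw -1.1959 q6 -0.658 F [-0.3  0.1  0.4] T [-0.02 -0.   -0.01] op 0.898
rot units [ 0.001  0.008 -0.001]
travel units now [0.001  0.1113 0.0012] after rot [0.0009 0.1113 0.0012]
```

Emit:
arm_command([
  {"hand": 0.9, "travel": [0.001, 0.05, 0.001], "rotation": [0, 0, 0]},
  {"hand": 0.9, "travel": [0, 0.04, 0], "rotation": [0, 0, 0]},
  {"hand": 0.9, "travel": [0, 0.02, 0], "rotation": [0, 0, 0]},
  {"hand": 0.9, "travel": [0, 0, 0], "rotation": [0, 0, 0]},
], grip_force=85)

```text
time: 16.6
eef_pos: [0.5358, -0.051, 0.104]
tcp_rot: [0.585, -0.399, 0.397, -0.584]
contact_force: [0.1, 0.5, -0.3]
opening: 0.902
```

```bash
python3 - <<'E'
from h import *
go([.5365,-.0511,.107],-1.2)
E
```

```text
t 16.6 eef [ 0.5358 -0.051   0.104 ] yaw -1.1946 q6 -0.66 F [ 0.1  0.5 -0.3] T [-0.04  0.02  0.03] op 0.902
rot units [ 0.004  0.01  -0.003]
travel units now [ 0.0012 -0.0101  0.0019] after rot [ 0.0012 -0.0101  0.0019]
```

Emit:
arm_command([
  {"hand": 0.5, "travel": [0, -0.003, 0.002], "rotation": [0, 0, 0]},
  {"hand": 0.5, "travel": [0, 0, 0], "rotation": [0, 0, 0]},
  {"hand": 0.5, "travel": [0, 0, 0], "rotation": [0, 0, 0]},
  {"hand": 0.5, "travel": [0, 0, 0], "rotation": [0, 0, 0]},
  {"hand": 0.5, "travel": [0, 0, 0], "rotation": [0, -0.15, 0]},
  {"hand": 0.5, "travel": [0, -0.0005, 0], "rotation": [0, -0.2, 0]},
  {"hand": 0.5, "travel": [0, -0.0005, 0], "rotation": [0, -0.2, 0]},
  {"hand": 0.5, "travel": [0, -0.0005, 0], "rotation": [0, -0.2, 0]},
], grip_force=85)

```text
time: 17.6
eef_pos: [0.5363, -0.0499, 0.1063]
tcp_rot: [-0.651, 0.276, -0.273, 0.653]
contact_force: [-0.2, -0.5, -1.1]
opening: 0.691
```

```bash
python3 - <<'E'
from h import *
go([.5365,-.0511,.107],-.1)
E
```

```text
t 17.6 eef [ 0.5363 -0.0499  0.1063] yaw -0.7961 q6 -1.059 F [-0.2 -0.5 -1.1] T [-0.06  0.13 -0.32] op 0.691
rot units [-0.005 -1.33  -0.008]
travel units now [ 0.0033 -0.0024 -0.0023] after rot [ 0.0011 -0.0024 -0.0039]
```

Emit:
arm_command([
  {"hand": 0.5, "travel": [0, -0.0005, 0], "rotation": [0, -0.2, 0]},
  {"hand": 0.5, "travel": [0, -0.0005, 0], "rotation": [0, -0.2, 0]},
  {"hand": 0.5, "travel": [0, -0.001, 0], "rotation": [0, -0.2, 0]},
  {"hand": 0.5, "travel": [0, -0.001, 0], "rotation": [0, -0.2, 0]},
])

```text
time: 18.1
eef_pos: [0.5361, -0.0498, 0.1089]
tcp_rot: [-0.694, 0.13, -0.127, 0.697]
contact_force: [-0.2, -0.5, 0.3]
opening: 0.692
```

```bash
python3 - <<'E'
from h import *
go([.5365,-.0511,.107],-.1)
E
```

```text
t 18.1 eef [ 0.5361 -0.0498  0.1089] yaw -0.3651 q6 -1.491 F [-0.2 -0.5  0.3] T [ 0.05  0.08 -0.05] op 0.692
rot units [-0.007 -0.506 -0.009]
travel units now [ 0.0028  0.0062 -0.0034] after rot [ 0.0017  0.0062 -0.004 ]
```

Torque has fallen to about 0.05 N·m and the tool has risen, so the thread appears to have let go at about 1.96 rad. I'll turn a little further, then lift gently and watch the force.

Emit:
arm_command([
  {"hand": 0.5, "travel": [0, -0.002, 0], "rotation": [0, -0.2, 0]},
  {"hand": 0.5, "travel": [0, -0.003, 0], "rotation": [0, -0.2, 0]},
  {"hand": 0.5, "travel": [0, -0.008, 0], "rotation": [0, 0, 0]},
  {"hand": 0.5, "travel": [0, -0.01, 0], "rotation": [0, 0, 0]},
])

```text
time: 18.6
eef_pos: [0.5357, -0.0502, 0.1163]
tcp_rot: [-0.704, 0.055, -0.052, 0.706]
contact_force: [0.1, -0.9, 0.6]
opening: 0.691
```

```bash
python3 - <<'E'
from h import *
go([.5365,-.0511,.15],-.1)
p,d=ctrl.read_camera('scene'); cv2.imwrite('pics/s10.png',cv2.resize(p[120:270,270:430],None,fx=4,fy=4))
E
```

```text
t 18.6 eef [ 0.5357 -0.0502  0.1163] yaw -0.1509 q6 -1.705 F [ 0.1 -0.9  0.6] T [-0.04 -0.02  0.02] op 0.691
rot units [-0.006 -0.097 -0.01 ]
travel units now [ 0.0024 -0.1122 -0.0022] after rot [ 0.0029 -0.1122 -0.0028]
```

View pics/s10.png

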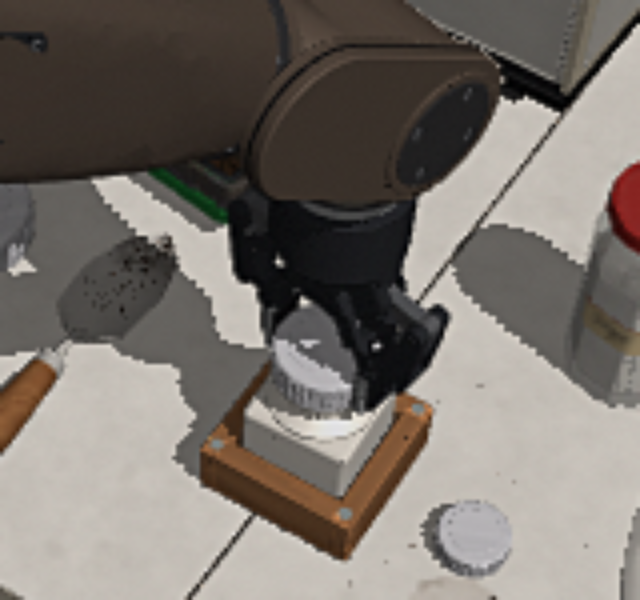

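The cap is free (0.6 N vertical) and the jar is still seated. Lifting straight up.

Emit:
arm_command([
  {"hand": 0.5, "travel": [0.001, -0.04, -0.001], "rotation": [0, 0, 0]},
  {"hand": 0.5, "travel": [0.001, -0.05, -0.001], "rotation": [0, 0, 0]},
  {"hand": 0.5, "travel": [0, -0.035, 0], "rotation": [0, 0, 0]},
  {"hand": 0.5, "travel": [0, 0, 0], "rotation": [0, 0, 0]},
  {"hand": 0.5, "travel": [0, 0, 0], "rotation": [0, 0, 0]},
])

```text
time: 19.27
eef_pos: [0.5374, -0.0514, 0.1585]
tcp_rot: [-0.704, 0.054, -0.053, 0.706]
contact_force: [-0.1, -0.1, -0.6]
opening: 0.694
```

```bash
cat > chk.py <<'E'
from h import *
import sys
n=sys.argv[1]
go([.5365,-.0511,.158],-.15)
p,d=ctrl.read_camera('scene');W=cloud('scene',d); cv2.imwrite(f'pics/s{n}.png',cv2.resize(p[120:270,270:430],None,fx=4,fy=4))
for t in('cap','jar','brace','trowel','tumbler','sugar_jar','packet'):
    for m in ctrl.masks_of('scene',t)[:2]:
        q=W[m['region']&(d>0)]; print(t,round(m['score'],2),np.round(m['at']),np.round(np.percentile(q,[2,50,98],0),3).tolist())
s,M=pose();p,d=ctrl.read_camera('wrist');W=cloud('wrist',d,s); cv2.imwrite(f'pics/w{n}.png',p)
g=(abs(W[...,0]-.536)<.026)&(abs(W[...,1]+.05)<.03)&(W[...,2]>.12)&(W[...,2]<.18)&(p.max(-1)>90)
q=W[g]
if len(q)>50:
    A=np.c_[q[:,:2],np.ones(len(q))]; z=np.median(q[:,2]); k=abs(q[:,2]-z)<.003
    c=np.linalg.lstsq(A[k],q[k,2],rcond=None)[0]; print('cap top z',z,'n',k.sum(),'tilt deg',np.degrees(c[:2]))
E
python3 chk.py 11
```

```text
t 19.27 eef [ 0.5374 -0.0514  0.1585] yaw -0.1521 q6 -1.704 F [-0.1 -0.1 -0.6] T [ 0.03  0.01 -0.05] op 0.694
rot units [-0.005 -0.004 -0.003]
travel units now [-0.0032  0.0018  0.0004] after rot [-0.0032  0.0018  0.0004]
cap 0.73 [350. 200.] [[0.507, -0.076, 0.146], [0.523, -0.049, 0.163], [0.555, -0.024, 0.167]]
cap 0.61 [262. 174.] [[0.517, 0.198, 0.003], [0.551, 0.232, 0.031], [0.597, 0.277, 0.035]]
jar 0.75 [349. 224.] [[0.498, -0.086, 0.038], [0.514, -0.062, 0.076], [0.562, -0.021, 0.11]]
brace 0.64 [350. 240.] [[0.482, -0.103, 0.005], [0.494, -0.079, 0.038], [0.582, -0.001, 0.043]]
trowel 0.61 [290. 198.] [[0.398, 0.102, 0.001], [0.538, 0.121, 0.01], [0.619, 0.15, 0.028]]
tumbler 0.68 [385. 307.] [[0.354, -0.258, 0.011], [0.398, -0.222, 0.047], [0.43, -0.185, 0.092]]
tumbler 0.62 [204. 201.] [[0.36, 0.277, 0.0], [0.411, 0.314, 0.007], [0.47, 0.358, 0.012]]
sugar_jar 0.77 [434. 188.] [[0.676, -0.212, 0.001], [0.69, -0.18, 0.114], [0.75, -0.137, 0.156]]
packet 0.91 [202. 199.] [[0.359, 0.275, -0.001], [0.409, 0.313, 0.007], [0.469, 0.362, 0.012]]
cap top z 0.16311593805013855 n 5178 tilt deg [0.20174072 0.43934085]
```

View pics/s11.png

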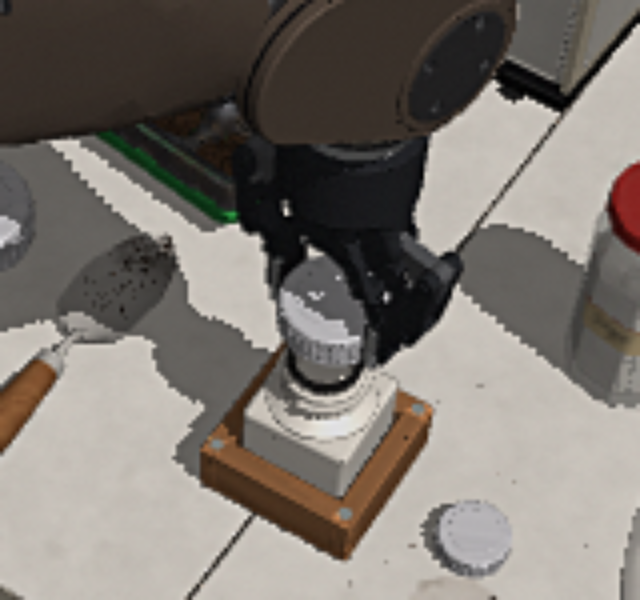

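View pics/w11.png

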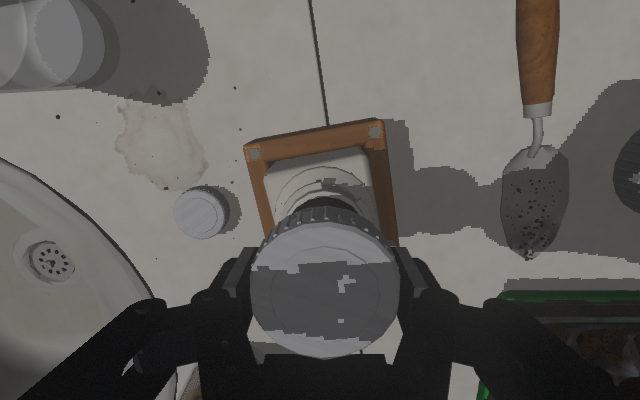

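The cap's top is at 0.163, so its rim is at about 0.140, 4 cm above the mouth at 0.100. It is level to about 0.5°, the jar is seated and open, and the bystanders haven't moved. One more still row, then I'll hand in.

Emit:
arm_command([
  {"hand": 0.5, "travel": [0, 0, 0], "rotation": [0, 0, 0]},
  {"hand": 0.5, "travel": [0, 0, 0], "rotation": [0, 0, 0]},
])

```text
time: 19.98
eef_pos: [0.5374, -0.0513, 0.1581]
tcp_rot: [-0.704, 0.054, -0.053, 0.706]
contact_force: [-0.7, 0.4, -0.3]
opening: 0.692
```

```bash
python3 - <<'E'
from h import *
s,M=pose(); print(s['time'],s['eef_pos'],np.abs(s['dq']).max(),s['opening'],s['contact_force'])
print(ctrl.sign_off())
E
```

```text
19.975 [ 0.53736193 -0.0513464   0.15810101] 0.002923546859042261 0.6916973894678331 [-0.68351882  0.42952647 -0.28829287]
the job is handed in; nothing more can be done
None
```

The job is done and handed in at about 20 s of the 51 s allowed. The trowel lies flat on the bare worktop to the left of the brace. I unscrewed the cap counter-clockwise in two grasps, about 2.2 rad in all, and lifted it straight up; the gripper is still holding it.

My last checks:
- **Cap:** its lower rim is about 4 cm above the jar's mouth (cap top measured at z = 0.163). It is tilted by no more than about 0.5°, and the arm is still.
- **Thread:** the turning torque fell from 0.49 to 0.05 N·m by about 1.96 rad of turning. The lift then showed no pull on the jar.
- **Jar and bystanders:** the open jar is still seated in its brace. The tumbler, sugar jar and packet are where they were, to within a few millimetres.

Two things were slightly off but did no visible harm. The jar shifted about 1.5 mm in its pocket while I turned the cap. The tool also tilted by about 4° on its way to the cap, and I levelled it before the first grasp. One detector result disagreed: it reported a second "tumbler" that was really the packet.

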